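Put the mixed-up nutrunner sockets back on their holders

ROBOT

A 6-joint arm with a two-finger parallel gripper is mounted at the origin on the work surface. World frame = base frame: x ahead of the robot, y to its left, z up, the work surface at z = 0. Lengths are in m, angles in rad, forces in N, time in s.
With the tool pointing down it reaches from about 0.275 to 0.75 m from the base axis. Payload 10.2 kg.
Tool frame: the origin (TCP) lies at the very end of the fingers, on their centre line; the grasp point (between the pads) lies 19 mm behind it (manip.pinch_z is the distance from the TCP to the grasp point, in m); z points along the fingers, y is the line along which they close (so a half turn about z gives the same grasp; the last joint's range is limited). The gripper opens to 88 mm and grips with 3 to 60 N. Pads are 18 mm wide; open, the fingers measure 123 mm over their backs; the gripper's body (75 mm by 187 mm) begins 45 mm behind the grasp point.
Start: joints at [1.003, 0.313, 1.498, -0, 1.331, -0.223], TCP at [0.177, 0.494, 0.239] pointing down, gripper open.
Joint ranges: [-2.94, 2.94], [-0.97, 2.17], [0.19, 2.56], [-1.23, 4.37], [0.02, 3.11], [-2.88, 2.88]. Speed limits (rad/s): [2.39, 2.39, 3.01, 3.14, 3.14, 3.14].

INTERFACE

Orientations are given as a unit quaternion [w, x, y, z].
In Python, from cell import manip, planner, cams, workorder gives the robot as it stands. Calls block until the motion is done:
- manip.move_to(position, orientation): joint-space move of the TCP to a pose.
- manip.movel(position, orientation=None, v=0.15, f_stop=None): straight line of the TCP; orientation=None keeps the orientation; v is the mean speed in m/s. With f_stop (N) it stops when the force on the tool has changed by that much, and returns True; else False.
- manip.move_joints(angles): joint-space move.
- manip.release() and manip.grasp(grip_force=None): open the fingers fully, or close them until they stop; grip_force is the grip in N (None keeps the last).
- manip.dwell(seconds).
- planner.inverse_kinematics(position, orientation): joint angles nearest the present ones, or None.
- cams.get_image(name): name is "side" or "top" or "wrist"; returns a dict with "pixels" (400x640x3 uint8, red, green, blue), "vfov" (degrees; the focal length in pixels is half the picture's height over the tangent of half this angle, whatever the lens; pixels are square), "cx", "cy" (the principal point, pixels), "R" (3x3) and "t" (3): a world point X has camera coordinates R X + t. Camera axes: x right, y down, z forward; pixel columns grow to the right and rows downward; lengths in m; the calibration is good to about 2 mm. A picture is of the moment at which its call begins. There is no depth.
A pose or a line that the arm cannot do raises manip.MotionError and nothing moves.
- workorder.close_job(): hands the job in; it is judged then, once.
Readings, each from a call of its own:
- manip.read_clock(): time.
- manip.read_q(): joint angles.
- manip.read_joint_velocities(): joint speeds.
- manip.read_joint_torque(): joint torques, N m.
- manip.read_tcp_pos(): TCP position.
- manip.read_orientation(): TCP orientation.
- manip.read_ft_force(): force on the tool from outside, world axes, zero at the start.
- manip.read_moment(): the same for the moment, N m.
- manip.read_gripper_width(): opening from 0.0 (shut) to 1.0 (fully open).
- manip.read_gripper_force(): force on a finger pad.
Only numpy, scipy, OpenCV 4.12 (cv2) and the standard library are available. Lean on these libraries where they do the work, as an engineer would, in place of code of your own. Each camera call takes 0.05 s, during which the arm holds its last target. There are 200 camera calls.

TASK

Several of the nutrunner sockets have been put back on the wrong holders. Rearrange them so that each of the four sockets stands upright, well centred on the round pad of the holder whose sample bolt head fits its hexagon mouth (smallest socket with the smallest head, and so on up). The spare holder without a bolt head is free for parking a socket on the way and must be empty again at the end; do not knock any socket over.

Things in the scene. Friction and masses are not known exactly. Their poses are not given: they have to be found in the camera images.
- socket13_mid (a point): The smallest (slimmest) of the four loose steel sockets: a plain round socket 22 mm in outer diameter and 56 mm tall, standing upright with its 13 mm (across flats) hexagon mouth, seen as a black hexagon, facing up. The point is its centre, half-way up, 28 mm above its flat underside; z points up along its axis. It is round, so its yaw does not matter. Grasp it from above anywhere across its diameter.
- socket19_mid (a point): The second smallest of the four loose steel sockets: a plain round socket 31 mm in outer diameter and 62 mm tall, standing upright with its 19 mm (across flats) hexagon mouth, seen as a black hexagon, facing up. The point is its centre, half-way up, 31 mm above its flat underside; z points up along its axis. It is round, so its yaw does not matter. Grasp it from above anywhere across its diameter.
- socket27_mid (a point): The second largest of the four loose steel sockets: a plain round socket 41 mm in outer diameter and 56 mm tall, standing upright with its 27 mm (across flats) hexagon mouth, seen as a black hexagon, facing up. The point is its centre, half-way up, 28 mm above its flat underside; z points up along its axis. It is round, so its yaw does not matter. Grasp it from above anywhere across its diameter.
- socket36_mid (a point): The largest (widest) of the four loose steel sockets: a plain round socket 51 mm in outer diameter and 62 mm tall, standing upright with its 36 mm (across flats) hexagon mouth, seen as a black hexagon, facing up. The point is its centre, half-way up, 31 mm above its flat underside; z points up along its axis. It is round, so its yaw does not matter. Grasp it from above anywhere across its diameter.
- holder13_pad (a point): Fixed holder with the smallest sample bolt head, a steel hexagon 13 mm across flats and 6 mm high: the home of the 13 mm socket. A blue plastic block 132 x 80 mm, 16 mm high, with a flat round black rubber pad, 68 mm in diameter, whose face lies 18 mm above the table. The point is the centre of the pad's face, z up; x points along the block to its sample bolt head, which is centred 66 mm from the pad's centre. A socket simply stands on the pad.
- holder19_pad (a point): Fixed holder with the second smallest sample bolt head, a steel hexagon 19 mm across flats and 8 mm high: the home of the 19 mm socket. A blue plastic block 132 x 80 mm, 16 mm high, with a flat round black rubber pad, 68 mm in diameter, whose face lies 18 mm above the table. The point is the centre of the pad's face, z up; x points along the block to its sample bolt head, which is centred 66 mm from the pad's centre. A socket simply stands on the pad.
- holder27_pad (a point): Fixed holder with the second largest sample bolt head, a steel hexagon 27 mm across flats and 10 mm high: the home of the 27 mm socket. A blue plastic block 132 x 80 mm, 16 mm high, with a flat round black rubber pad, 68 mm in diameter, whose face lies 18 mm above the table. The point is the centre of the pad's face, z up; x points along the block to its sample bolt head, which is centred 66 mm from the pad's centre. A socket simply stands on the pad.
- holder36_pad (a point): Fixed holder with the largest sample bolt head, a steel hexagon 36 mm across flats and 12 mm high: the home of the 36 mm socket. A blue plastic block 132 x 80 mm, 16 mm high, with a flat round black rubber pad, 68 mm in diameter, whose face lies 18 mm above the table. The point is the centre of the pad's face, z up; x points along the block to its sample bolt head, which is centred 66 mm from the pad's centre. A socket simply stands on the pad.
- spare_pad (a point): The spare holder: the same blue block and round black pad (face 18 mm above the table) as the others but without any bolt head; it is empty at the start and may be used to park a socket on the way. The point is the centre of the pad's face, z up; x points along the block.

How it is judged:
At the end, for the whole second after the job is handed in: Every one of the four sockets stands on the pad of its own holder, mouth up: its axis within 12 mm of the pad's centre, resting on the pad (within 4 mm in height), tilted less than 0.1 rad, and at rest (so the spare holder is empty) (horizontal distance between socket13_mid and holder13_pad below 0.012 m and z of socket13_mid in the frame of holder13_pad below 0.032 m and angle between each of socket13_mid, socket19_mid, socket27_mid, socket36_mid's own z axis and vertical below 0.1 rad and linear speed of each of socket13, socket19, socket27, socket36 below 0.02 m/s and horizontal distance between socket19_mid and holder19_pad below 0.012 m and z of socket19_mid in the frame of holder19_pad below 0.035 m and horizontal distance between socket27_mid and holder27_pad below 0.012 m and z of socket27_mid in the frame of holder27_pad below 0.032 m and horizontal distance between socket36_mid and holder36_pad below 0.012 m and z of socket36_mid in the frame of holder36_pad below 0.035 m); the robot touches nothing.
It fails at once if a socket is knocked over (tilted more than 0.7 rad) (angle between any of socket13_mid, socket19_mid, socket27_mid, socket36_mid's own z axis and vertical above 0.7 rad).
It also fails if it takes over 144 s, if anything falls off the work surface, if the arm or the gripper's body presses on something with over 40 N, if the wrist force passes 120 N, or if a joint passes its speed limit or range.

## Working session

There is one attempt and no reset: what is moved stays moved. The work goes in short steps, each a Python script; the robot and the scene stay as the last script left them, time stands still between calls to the robot, and variables do not carry over. Pictures are saved under pics/ and viewed, at most 14 in all, crops included, and the job is handed in when it is done.

```bash
ls; mkdir -p pics
python3 - <<'E'
from cell import manip,planner,cams,workorder
import cv2
for n in ["top","side"]:
    d=cams.get_image(n); cv2.imwrite(f"pics/{n}0.png",d["pixels"][:,:,::-1]); print(n,d["vfov"],d["cx"],d["cy"],d["R"],d["t"],[k for k in d])
print(manip.pinch_z,manip.read_orientation(),manip.read_clock())
E
```

```text
pics
top 55.181158049499246 321.19627360430314 200.89863562941457 [[ 0.02074849 -0.99971924  0.01144329]
 [-0.99654505 -0.02160057 -0.08019587]
 [ 0.08042053 -0.00973981 -0.99671344]] [-0.02037492  0.53378008  0.70262442] ['pixels', 'vfov', 'cx', 'cy', 'R', 't']
side 44.78545230549585 325.3113547508849 201.87807627150985 [[-0.75689657 -0.65353338 -0.00130449]
 [-0.45311499  0.5262162  -0.71957162]
 [ 0.47095051 -0.54405021 -0.69441701]] [0.43652062 0.30630717 0.5776525 ] ['pixels', 'vfov', 'cx', 'cy', 'R', 't']
0.0187 [-2.23457951e-04  1.71539038e-01  9.85177165e-01 -5.11050191e-04] 0.1
```

View pics/top0.png

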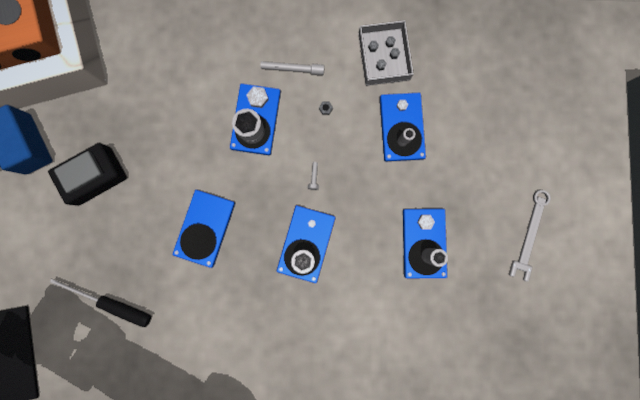

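View pics/side0.png

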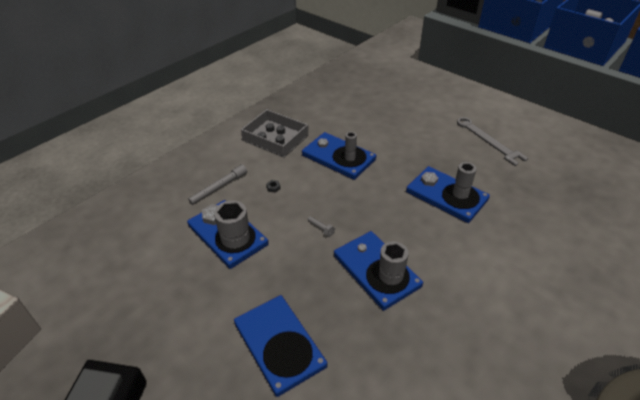

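The top view shows five blue holders at about (256,120), (403,127), (306,243), (426,243) and the empty spare at (204,228). They carry what look like sockets 36, 13, 27 and 19 in that order. The heads at (257,96), (403,104), (312,223) and (427,221) look largest, medium, smallest and medium-large, so I'll measure them.

```bash
cat > h.py <<'E'
from cell import manip,planner,cams,workorder
import cv2, numpy as np
def ray(d,px,z):
    px=np.atleast_2d(np.asarray(px,float)); f=200/np.tan(np.radians(d["vfov"])/2)
    R=np.array(d["R"]);t=np.array(d["t"])
    v=np.c_[(px[:,0]-d["cx"])/f,(px[:,1]-d["cy"])/f,np.ones(len(px))]@R
    c=-R.T@t; return (c+v*((z-c[2])/v[:,2])[:,None])[:,:2]
def holders(d):
    im=np.ascontiguousarray(d["pixels"]); hsv=cv2.cvtColor(im,cv2.COLOR_RGB2HSV)
    m=cv2.inRange(hsv,(100,150,170),(125,255,255))
    cs,_=cv2.findContours(cv2.morphologyEx(m,cv2.MORPH_CLOSE,np.ones((3,3))),cv2.RETR_EXTERNAL,cv2.CHAIN_APPROX_NONE)
    return im,[c for c in cs if cv2.contourArea(c)>800]
E
python3 - <<'E'
from h import *
d=cams.get_image("top"); im,cs=holders(d)
vis=cv2.resize(im,None,fx=4,fy=4,interpolation=cv2.INTER_CUBIC)
tiles=[]
for i,c in enumerate(cs):
    w=ray(d,cv2.convexHull(c)[:,0],0.016); r=cv2.minAreaRect((w*1000).astype(np.float32))
    x,y,ww,hh=cv2.boundingRect(c)
    # bright metal blobs inside hull
    hm=np.zeros(im.shape[:2],np.uint8); cv2.drawContours(hm,[cv2.convexHull(c)],-1,255,-1)
    hsv=cv2.cvtColor(im,cv2.COLOR_RGB2HSV); br=cv2.inRange(hsv,(0,0,150),(180,70,255))&hm
    n,l,s,cen=cv2.connectedComponentsWithStats(br)
    print(i,(x,y,ww,hh),np.round(np.array(r[0]),1),np.round(r[1],1),round(r[2],1))
    for k in range(1,n):
        if s[k,4]>15: print('   blob',cen[k].round(1),s[k],'w',(ray(d,cen[k],0.025)*1000).round(1))
    t=vis[4*y-40:4*(y+hh)+40,4*x-20:4*(x+ww)+20]; tiles.append(cv2.copyMakeBorder(t,0,400-t.shape[0],0,260-t.shape[1],cv2.BORDER_CONSTANT) if t.shape[0]<=400 and t.shape[1]<=260 else cv2.resize(t,(260,400)))
m=np.vstack([np.hstack(tiles[:3]),np.hstack(tiles[3:5]+[tiles[4]*0])])
cv2.imwrite("pics/tiles.png",cv2.resize(m,(585,600))[:,:,::-1])
E
```

```text
0 (404, 209, 43, 69) [ 459.2 -207.5] [128.4  77.6] 1.3
   blob [426.1 221.5] [419 215  15  14 168] w [[ 499.1 -207.2]]
   blob [438.3 257.1] [431 249  16  18 116] w [[ 433.2 -230. ]]
1 (277, 206, 58, 77) [452.9  18.6] [ 77.9 129.6] 75.1
   blob [311.5 223.1] [308 220   8   7  39] w [[491.7   8.2]]
   blob [302.7 261.5] [292 250  23  24 213] w [[420.2  22.9]]
2 (173, 190, 61, 77) [478.4 213.1] [ 77.7 129.4] 73.2
3 (381, 93, 45, 67) [ 684.  -164.3] [129.2  77.4] 4.5
   blob [402.2 104.2] [397 100  11  10  76] w [[ 724.2 -161.2]]
   blob [408.6 134.1] [404 128  11  12  47] w [[ 665.8 -173.6]]
4 (230, 84, 50, 70) [692.3 123.1] [ 77.8 129.3] 83.0
   blob [256.7  95.8] [247  87  21  19 288] w [[733.8 119.1]]
   blob [246.7 122.6] [232 109  29  27 227] w [[680.8 136.3]]
```

View pics/tiles.png

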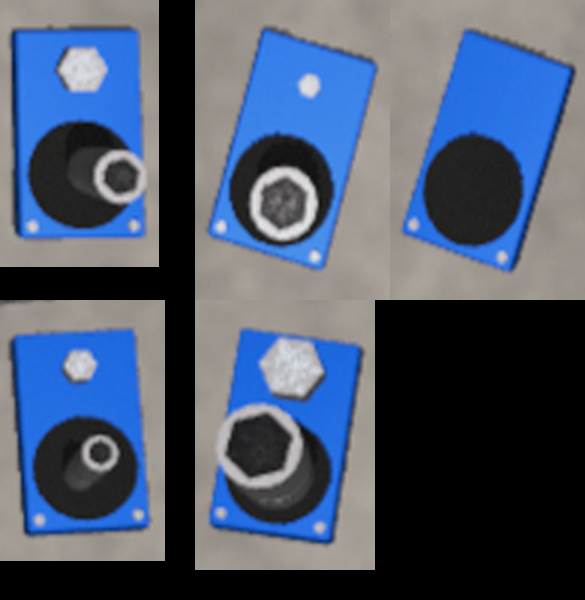

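The tiles confirm the head sizes: (427,221) is 27, (312,223) is 13, (403,104) is 19 and (257,96) is 36. The rims match 19, 27, 13 and 36, so only the 36 is home already. Next I compute pads and socket centres and make the first move, 27 to the spare.

```bash
cat >> h.py <<'E'
from scipy.spatial.transform import Rotation
PAD={'27':(433.2,-207.7,1.3),'13':(427.9,25.2,-14.9),'19':(658.2,-166.3,4.5),'36':(667.4,126.7,-7.0)}
s=np.radians(-16.8); PAD['sp']=(478.4-26*np.cos(s),213.1-26*np.sin(s),-16.8)
H={'13':.056,'19':.062,'27':.056,'36':.062}
def quat(deg):
    a=np.radians(deg)+np.pi/2; y=np.array([np.cos(a),np.sin(a),0]); z=np.array([0,0,-1.])
    return Rotation.from_matrix(np.c_[np.cross(y,z),y,z]).as_quat()[[3,0,1,2]]
def best(p,deg):
    o=[(quat(deg+k),planner.inverse_kinematics(p,quat(deg+k))) for k in (0,180)]
    q0=np.array(manip.read_q()); o=[x for x in o if x[1] is not None]
    return min(o,key=lambda x:np.abs(np.array(x[1])-q0).max())[0]
def rims(d):
    """socket rim centres (mm) nearest each pad"""
    im,cs=holders(d); hsv=cv2.cvtColor(im,cv2.COLOR_RGB2HSV); out=[]
    for c in cs:
        hm=np.zeros(im.shape[:2],np.uint8); cv2.drawContours(hm,[cv2.convexHull(c)],-1,255,-1); hm=cv2.dilate(hm,np.ones((9,9)))
        br=cv2.inRange(hsv,(0,0,135),(180,70,255))&cv2.dilate(hm,np.ones((3,3)))
        k,_=cv2.findContours(br,cv2.RETR_CCOMP,cv2.CHAIN_APPROX_NONE)
        _,hi=cv2.findContours(br,cv2.RETR_CCOMP,cv2.CHAIN_APPROX_NONE)
        # mouth = dark hole in a bright ring
        for j,q in enumerate(k):
            if hi[0][j][3]>=0 and 12<cv2.contourArea(q)<600:
                m=cv2.moments(q); px=(m['m10']/m['m00'],m['m01']/m['m00'])
                out.append((np.round(px,1),round(cv2.contourArea(q)),[(ray(d,px,.018+h)[0]*1000).round(1) for h in (.056,.062)]))
    return out
def look():
    for r in rims(cams.get_image("top")): print(r)
def carry(k,src,deg,dst):
    """socket k from src (mm) grasped at yaw deg to pad dst"""
    z=.018+H[k]/2+.004-manip.pinch_z; up=.17
    p=np.array([src[0]/1000,src[1]/1000,z]); a=best([*p[:2],up],deg)
    manip.release(); manip.move_to([*p[:2],up],a); manip.movel(p,v=.12); manip.grasp(25)
    w=manip.read_gripper_width(); manip.movel([*p[:2],up],v=.15)
    x,y,dg=PAD[dst]; x/=1000;y/=1000; a=best([x,y,up],dg)
    manip.move_to([x,y,up],a); manip.movel([x,y,z+.012],v=.15)
    hit=manip.movel([x,y,z-.003],v=.02,f_stop=4)
    print(k,'->',dst,'width mm',round(w*88,1),'now',round(manip.read_gripper_width()*88,1),'hit',hit,'dz',round((manip.read_tcp_pos()[2]-z)*1000,1))
    manip.release(); manip.movel([x,y,up],v=.15); print('t',manip.read_clock())
E
python3 - <<'E'
from h import *
look(); print(PAD['sp'])
E
```

```text
(array([439. , 257.5]), 124, [array([ 435.6, -215.5]), array([ 436. , -213.6])])
(array([302.4, 261.3]), 222, [array([424.3,  21.9]), array([424.7,  21.7])])
(array([409. , 133.2]), 57, [array([ 654.4, -162.7]), array([ 652.8, -161.2])])
(array([245.9, 122. ]), 391, [array([667.9, 128.4]), array([666.1, 127.2])])
(np.float64(453.50969306416624), np.float64(220.61482672055627), -16.8)
```

The 36 is centred to within about 2 mm and can stay. Moving on to the 27.

Run:
```python
from h import *
carry('27',(424.3,21.9),-14.9,'sp'); look()
d=cams.get_image("side"); cv2.imwrite("pics/s1.png",d["pixels"][:,:,::-1])
```

```text
27 -> sp width mm 40.4 now 40.3 hit True dz -0.0
t 9.8333
(array([439. , 257.5]), 118, [array([ 435.5, -215.5]), array([ 435.9, -213.6])])
(array([409. , 133.4]), 53, [array([ 654. , -162.7]), array([ 652.4, -161.3])])
(array([245.8, 122. ]), 380, [array([667.9, 128.5]), array([666.2, 127.4])])
```

View pics/s1.png

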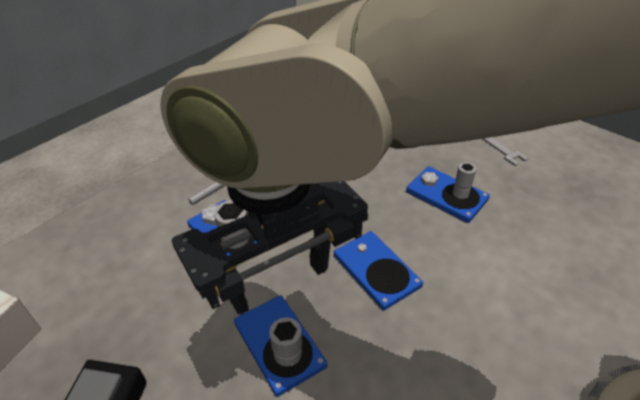

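The 27 stands upright on the spare pad at about (286,345), and pad C at (387,277) is empty. Continuing with 13, then 19.

Run:
```python
from h import *
carry('13',(654.2,-162.7),4.5,'13')
carry('19',(436,-213.6),1.3,'19')
look()
```

```text
13 -> 13 width mm 21.0 now 21.0 hit True dz -0.1
t 20.0083
19 -> 19 width mm 30.2 now 30.4 hit True dz 0.0
t 28.9083
(array([187.6, 242. ]), 232, [array([453.4, 221.5]), array([453.6, 219.5])])
(array([245.9, 121.9]), 385, [array([668. , 128.4]), array([666.2, 127.2])])
```

Run:
```python
from h import *
carry('27',(453.4,221.5),-16.8,'27')
manip.move_to([.35,.3,.3],best([.35,.3,.3],40))
look(); print(PAD)
d=cams.get_image("side"); cv2.imwrite("pics/s2.png",d["pixels"][:,:,::-1])
d=cams.get_image("top"); cv2.imwrite("pics/t2.png",d["pixels"][:,:,::-1])
```

```text
27 -> 27 width mm 40.4 now 40.4 hit True dz -0.1
t 39.025
(array([433.9, 258.3]), 232, [array([ 433.9, -206.7]), array([ 434.3, -204.8])])
(array([299.9, 259.4]), 50, [array([427.4,  26.2]), array([427.9,  25.9])])
(array([411.3, 130.3]), 114, [array([ 659.8, -166.8]), array([ 658.2, -165.3])])
(array([245.9, 122. ]), 387, [array([667.9, 128.3]), array([666.2, 127.2])])
{'27': (433.2, -207.7, 1.3), '13': (427.9, 25.2, -14.9), '19': (658.2, -166.3, 4.5), '36': (667.4, 126.7, -7.0), 'sp': (np.float64(453.50969306416624), np.float64(220.61482672055627), -16.8)}
```

View pics/t2.png

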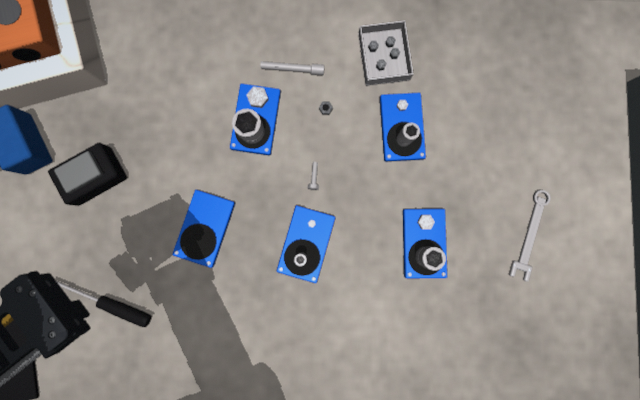

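View pics/s2.png

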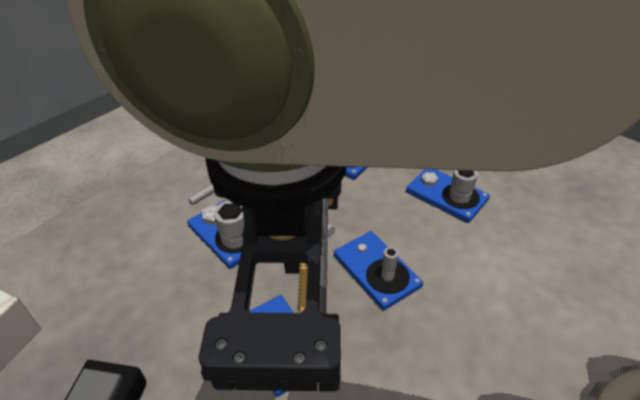

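All four sockets stand upright on their matching holders: mouths at (246,122), (411,130), (300,259) and (434,258), each within about 2 mm of its pad centre. The spare at (199,241) is empty.

```bash
python3 -c "
from cell import workorder; print(workorder.close_job())"
```

```text
the job is handed in; nothing more can be done
None
```

The job is handed in at about 40 s of the 144 s allowed: all four sockets stand upright on their matching holders, measured within about 2 mm of centre, and the spare holder is empty; the hand-in call returned no verdict.

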